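# Hold the probe press on an indexed cell block

## Task

Turn the turntable by its upright handle until the cell block drops into the detent, squared up under the press's probes. Only then push the press's spring-loaded lever down from above until its bar is level, without forcing it well past level, and keep it held there: finish with the gripper still holding the lever level. Leave everything else on the bench where it lies.

Things in the scene. Friction and masses are not known exactly. Their poses are not given: they have to be found in the camera images.
- station: Test station fixed to the bench: dark steel base plate 360 x 250 x 14 mm (x -165 to 195 mm) with turntable and hand-lever press; yaw within 0.2 rad. Origin on the bench under the turntable's axis, z up, x from the turntable towards the press's grey column (x 125 to 185, y +-35, top z 254 mm). Grey press head: x 30 to 180, y +-40, z 165 to 250 mm, probes under it at x 50 mm.
- turntable (a joint): Turntable angle, rad: 0 = in the detent, positive = anticlockwise from above, stops at -1.5 and 0.3. Starts at -1.2 to -0.6, so turn it anticlockwise. Under 1 N at the handle turns it and it stays where left; from about -0.12 rad a sprung roller resists with some 4 N, is over the hump at about -0.06, then pulls the freed table to 0 within 0.01 rad; likewise on the far side.
- handle (a point): Grip point on the turntable's upright handle: a round black post 20 mm in diameter on an aluminium arm, 125 mm from the table's axis. The point is on the post's centre line 89 mm above the bench; post top at 104 mm, steel collar (26 mm across) up to 42 mm. In the detent it lies 150 degrees anticlockwise of the station's x, seen from the table's axis.
- table_axis (a point): Point on the turntable's vertical axis, 36 mm above the bench (top of the 196 mm disc). The disc carries a clamped block of three blue cells, 148 x 81 mm, terminals' tops 133 mm above the bench; in the detent its long side is parallel to the station's x.
- press_lever (a joint): Press lever angle, rad: 0 = at rest, bar raised 0.5 rad above level; grows as it is pushed down; 0.5 = bar level; stop at 0.85. A spring returns it: pushing down at the grip takes about 4 N to start and about 9 N to hold level. It lowers the probes 40 mm per rad; they meet the terminals at level.
- lever_grip (a point): Point on the centre line of the lever's black round grip sleeve, 24 mm in diameter, 170 mm from the pivot; the sleeve reaches from 123 mm from the pivot to the 32 mm end ball at 218 mm. About 290 mm above the bench at rest, 210 mm when level.
- lever_pivot (a point): Pivot of the lever, 210 mm above the bench, on the robot's side of the press head. The lever swings in an upright plane across the station's x and points from here to the station's -y; at level its bar lies along -y at this height.
- wrench: Bystander, loose on the bench, to be left alone: open-end wrench. Origin at the middle of its underside.
- busbar: Bystander, loose on the bench, to be left alone: copper busbar strip 130 x 26 x 5 mm. Origin at the middle of its underside.
- control_box: Bystander, loose on the bench, to be left alone: grey control unit 150 x 110 x 34 mm. Origin at the middle of its underside.
- nut_tray: Bystander, loose on the bench, to be left alone: black open tray 130 x 100 x 35 mm. Origin at the middle of its underside.
- spare_cell: Bystander, loose on the bench, to be left alone: spare blue prismatic cell, 148 x 27 x 91 mm, standing on edge. Origin at the middle of its underside.
- connector: Bystander, loose on the bench, to be left alone: orange connector housing about 115 x 50 x 30 mm. Origin at the middle of its underside.
- socket: Bystander, loose on the bench, to be left alone: steel socket, 28 mm across, 45 mm tall. Origin at the middle of its underside.

How it is judged (in metres and radians):
On the way, in this order (a step that is already met when the one before it is completed fails the run):
1. the turntable rests in the detent (value of joint turntable between -0.05 and 0.05 rad), for 0.3 s.
2. the lever is held level (value of joint press_lever between 0.43 and 0.57 rad), for 0.5 s.
At the end, for the whole second after the job is handed in: The turntable is in the detent (within 0.05 rad), the lever is within 0.07 rad of level (joint 0.43 to 0.57) and still, and the fingers still bear on the lever with more than 3 N: the program finishes while holding it (all of step 1 and all of step 2 and contact force between press_lever and the fingers above 3 N and velocity of joint press_lever between -0.15 and 0.15 rad/s); the arm keeps its last pose, push and grip.
It fails at once if the lever is brought down (0.2 rad or more) while the turntable is out of its detent by more than 0.12 rad (value of joint press_lever above 0.2 rad and (value of joint turntable below -0.12 rad or value of joint turntable above 0.12 rad)).
It fails at once if the lever is forced well past level (joint above 0.7) (value of joint press_lever above 0.7 rad).
It fails at once if a bystander is shifted by more than 40 mm (distance of any of wrench, busbar, control_box, nut_tray, spare_cell, connector, socket from where it was at the start of the episode above 0.04 m).
It also fails if it takes over 64 s, if anything falls off the work surface, if the arm or the gripper's body presses on something with over 40 N, if the wrist force passes 120 N, or if a joint passes its speed limit or range.

## Robot

A 6-joint arm with a two-finger parallel gripper is mounted at the origin on the work surface. World frame = base frame: x ahead of the robot, y to its left, z up, the work surface at z = 0. Lengths are in mm, angles in rad, forces in N, time in s.
With the tool pointing down it reaches from about 300 to 1000 mm from the base axis. Payload 5.1 kg.
Tool frame: the origin (TCP) lies between the finger pads; the fingertips stand 25 mm ahead of it and the grasp point (between the pads) lies 6 mm ahead of it; z points along the fingers, y is the line along which they close (so a half turn about z gives the same grasp; the last joint's range is limited). The gripper opens to 95 mm and grips with 3 to 60 N. Pads are 20 mm wide; open, the fingers measure 119 mm over their backs; the gripper's body (75 mm by 180 mm) begins 59 mm behind the grasp point.
Start: joints at [-1.34, 0.124, 1.65, -0, 1.367, -0.083], TCP at [200.606, -618.257, 239.656] pointing down, gripper open.
Joint ranges: [-2.61, 2.61], [-1.02, 2.33], [0.03, 2.71], [-1.35, 4.49], [0.32, 2.68], [-2.91, 2.91]. Speed limits (rad/s): [2.57, 2.57, 3.14, 3.14, 3.14, 3.14].

## Interface

Orientations are given as a unit quaternion [x, y, z, w].
In Python, from bench import arm, viewer gives the robot as it stands.
- The arm moves only by the shell command python3 -m jog 'ROWS' [FORCE]. ROWS is a JSON object whose one key "motion" holds a list of rows, each a list of 7 numbers: the shift along the tool's x, y, z in units of 50 mm (1.0 is 50 mm), then the turn, a rotation vector about the tool's x, y, z in units of 6 degrees (1.0 is 6 degrees), then the finger opening in mm, from 0 to 95.1. A call has 1 to 20 rows; each row is the pose to reach, as a shift and turn from the pose commanded when the call began, along the tool's axes at that moment; what a row does not reach only later rows make up. A row lasts 1/10 s, in which the tool goes at most 50 mm and 8.59 degrees, less where a joint would pass 70% of its speed; a pose out of reach is approached as far as the arm can. A call with a gripper value outside its range is refused whole. The fingers move at their own pace and stop on an object; FORCE is the grip in N (left out, the last holds). Time passes only in rows, so rows that repeat a pose let the fingers close. It gives the time, the measured TCP pose, the force, the opening and the grip force at its end, in the units of the state.
- arm.state(): the state, without advancing time (a new reading comes with each control period).
- viewer.snapshot(name): name is "scene" or "side" or "wrist"; returns the picture (480x640x3 uint8, red, green, blue); there is no depth.
- viewer.calibration(name): a dict with "intrinsics" (3x3 intrinsics, pixels), "cam_to_world" (4x4, takes a point from camera to world coordinates). Camera axes: x right, y up, looking along -z (the intrinsics and any distortion apply to the point x, -y, -z); pixel columns grow to the right and rows downward; lengths in mm; the calibration is good to about 2 mm. The wrist camera is an equidistant fisheye: a pixel r from the principal point sees the ray r / f radians off the axis. A picture is of the moment at which its call begins: read the wrist's pose just before it. calibration takes no time and is no camera call; for the wrist camera it gives the pose at the moment of the call.
- arm.job_done(): hands the job in; it is judged then, once.
Trained networks look in the newest picture that a camera, given by its name, has taken for a name from the list of things; names that differ only in an ending like _2 or _b are one class to them, and where a whole thing is asked for, a point or a joint stands for the part that bears it (a point fixed in the world has none). Each returns a list of dicts, best first, with "confidence" (0 to 1); they miss things now and then, are a little off and sometimes report something else, mostly with a low value. They report only what shows in the picture. A call takes as long as a camera call.
- viewer.search_frame(query, camera): "position" ([row, column] in pixels, amid what is visible of it).
- viewer.silhouettes(query, camera): "region" (480x640 bool, what is visible of it) and "position" ([row, column] in pixels, amid what is visible of it).
- viewer.spot_point(query, camera): "position" ([row, column] in pixels: a listed point, or the origin of a listed thing).
The state is a dict: "t": time; "qpos": joint angles; "qvel": joint speeds; "joint_torque": joint torques, N m; "ee_pos": TCP position; "tcp_rot": TCP orientation; "force": force on the tool from outside, world axes, zero at the start; "ft_torque": the same for the moment, N m; "opening": opening from 0.0 (shut) to 1.0 (fully open); "grip_force": force on a finger pad.
Only numpy, scipy, OpenCV 4.12 (cv2) and the standard library are available. Lean on these libraries where they do the work, as an engineer would, in place of code of your own. Each camera call takes 0.05 s, during which the arm holds its last target. There are 200 camera calls.

## Working session

There is one attempt and no reset: what is moved stays moved. The work goes in short steps, Python scripts to look and compute and a shell command to move; the robot and the scene stay as the last step left them, time stands still between calls to the robot, and variables do not carry over. Pictures are saved under pics/ and viewed, at most 10 in all, crops included, and the job is handed in when it is done.

```bash
mkdir -p pics; ls; cat > h.py <<'E'
import numpy as np, cv2
from bench import arm, viewer
from scipy.spatial.transform import Rotation as R
def ray(cam,pos,cal=None):
    c=cal or viewer.calibration(cam);K=np.array(c["intrinsics"]);T=np.array(c["cam_to_world"])
    r,col=pos;x=(col-K[0,2])/K[0,0];y=(r-K[1,2])/K[1,1]
    if cam=="wrist":
        th=np.hypot(x,y);s=np.sin(th)/max(th,1e-9);d=np.array([x*s,-y*s,-np.cos(th)])
    else: d=np.array([x,-y,-1.])
    d/=np.linalg.norm(d);return T[:3,3],T[:3,:3]@d
def tri(rays):
    A=0;b=0
    for o,d in rays:
        P=np.eye(3)-np.outer(d,d);A=A+P;b=b+P@o
    p=np.linalg.solve(A,b);return p,[round(float(np.linalg.norm((np.eye(3)-np.outer(d,d))@(p-o))),1) for o,d in rays]
def atz(r,z): o,d=r;return o+d*(z-o[2])/d[2]
E
python3 - <<'E'
from h import *
print(arm.state())
ims={}
for c in("scene","side","wrist"):
    im=viewer.snapshot(c);ims[c]=im
    cal=viewer.calibration(c);print(c,np.round(cal["intrinsics"],1).tolist(),np.round(cal["cam_to_world"],2).tolist())
    cv2.imwrite(f"pics/{c}0.png",im[...,::-1])
np.set_printoptions(suppress=True,precision=1)
for q in("handle","table_axis","lever_grip","lever_pivot","station"):
    rs=[]
    for c in("scene","side","wrist"):
        f=viewer.spot_point(q,c)
        for g in f[:2]: print(q,c,np.round(g["position"],1),round(g["confidence"],2))
        if f and f[0]["confidence"]>.4: rs.append(ray(c,f[0]["position"]))
    if len(rs)>1: print("  ->",*tri(rs))
cv2.imwrite("pics/both0.png",cv2.resize(np.hstack([ims["scene"],ims["side"]])[...,::-1],(800,300),interpolation=cv2.INTER_AREA))
E
```

```text
pics
{'t': 0.0, 'qpos': array([-1.33961497e+00,  1.24535973e-01,  1.65165344e+00, -4.66345913e-05,
        1.36750814e+00, -8.26323226e-02]), 'qvel': array([-0.00099276, -0.00075342,  0.00115949, -0.00107685, -0.00052594,
       -0.00145973]), 'joint_torque': array([-1.23289108e-03, -4.17601311e+01, -3.59931564e+01,  7.74013926e-02,
        4.91000782e-02, -1.61430708e-04]), 'ee_pos': array([ 200.45305613, -617.70157628,  238.37918064]), 'tcp_rot': array([ 9.87714070e-01,  1.56268382e-01, -1.00867661e-04, -1.04785499e-03]), 'force': array([0.55415216, 0.10624156, 0.9291233 ]), 'ft_torque': array([-0.03495355, -0.0039502 ,  0.04082035]), 'grip_force': 0.0, 'opening': 0.997196426854742}
scene [[553.7, 0.0, 323.0], [0.0, 553.7, 243.8], [0.0, 0.0, 1.0]] [[-0.3, -0.63, 0.72, 1570.54], [0.95, -0.19, 0.23, 394.35], [-0.01, 0.75, 0.66, 1084.14], [0.0, 0.0, 0.0, 1.0]]
side [[433.2, 0.0, 320.7], [0.0, 433.2, 243.9], [0.0, 0.0, 1.0]] [[0.99, 0.11, -0.09, 513.7], [-0.14, 0.68, -0.72, -530.04], [-0.01, 0.73, 0.69, 730.16], [0.0, 0.0, 0.0, 1.0]]
wrist [[371.6, 0.0, 322.8], [0.0, 371.6, 236.3], [0.0, 0.0, 1.0]] [[0.31, 0.91, 0.26, 273.99], [-0.95, 0.3, 0.08, -594.6], [-0.0, -0.28, 0.96, 383.61], [0.0, 0.0, 0.0, 1.0]]
handle scene [279.1 385.8] 0.59
handle side [219.4 300.9] 0.72
  -> [567.6 233.9  87.5] [2.8, 2.8]
table_axis scene [284.3 334.9] 0.61
table_axis side [270.6 309.1] 0.93
  -> [573.9 105.6  43.4] [3.8, 3.8]
lever_grip scene [193.8 282.9] 0.79
lever_grip scene [296.4 337.8] 0.39
lever_grip side [229.1 311.4] 0.68
  -> [562.7 -35.9 294.4] [3.1, 3.1]
lever_pivot scene [237.2 339.2] 0.72
lever_pivot scene [284.2 336. ] 0.64
lever_pivot side [209.2 312.2] 0.76
  -> [582.2 113.8 210.5] [1.9, 1.9]
station scene [294.1 337.7] 0.91
station side [282.7 307.5] 0.77
  -> [568.4 110.9   0.6] [2.2, 2.2]
```

View pics/scene0.png

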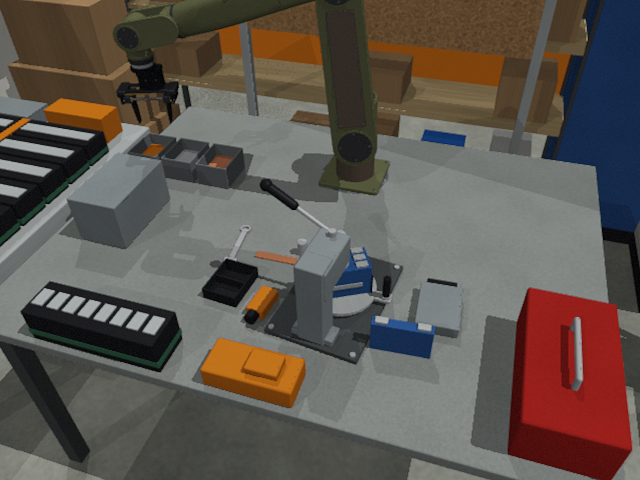

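View pics/side0.png

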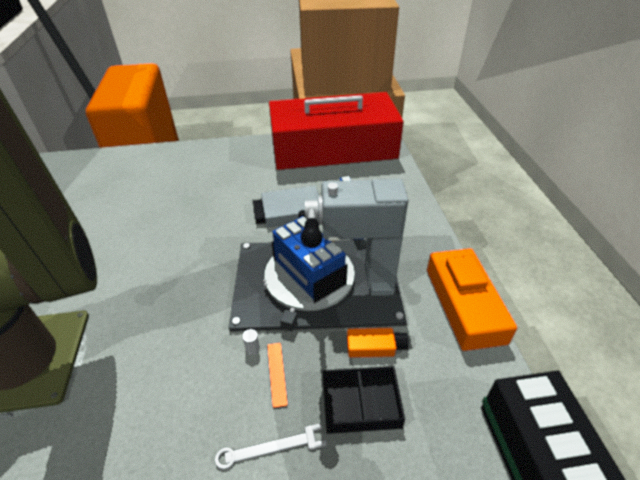

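The scene view shows the press in the middle: lever ball at about (270,185), handle post at (387,288), spare cell at (402,337) and control box at (440,305). The side view shows the block turned about 30°, with the lever ball at (311,235) and the plate's bolts at (235,322), (400,315) and (246,245). In that view the handle is hidden behind the block and press. I'll check the yaw and the clearances around the handle next.

```bash
python3 - <<'E'
from h import *
np.set_printoptions(suppress=True,precision=1)
a,b,c=[atz(ray("side",p),14) for p in((322,235),(315,400),(245,246))]
print("bolts",a,b,c,"yaw",np.arctan2(*(b-a)[[1,0]]),np.arctan2(-(c-a)[0],(c-a)[1]))
viewer.snapshot("scene");viewer.snapshot("side")
for q,h in(("spare_cell",91),("control_box",34)):
    rs=[]
    for cam in("scene","side"):
        f=viewer.spot_point(q,cam)
        if f: print(q,cam,f[0]["position"],round(f[0]["confidence"],2),atz(ray(cam,f[0]["position"]),0))
    s=viewer.silhouettes(q,"scene")
    if s:
        m=s[0]["region"].astype(np.uint8);k=max(cv2.findContours(m,0,2)[0],key=cv2.contourArea)
        for e in cv2.approxPolyDP(k,3,True)[:,0]: print(e,atz(ray("scene",e[::-1]),h),atz(ray("scene",e[::-1]),0))
s=viewer.silhouettes("handle","scene")
if s: y,x=np.where(s[0]["region"]);print("handle rg",x.min(),x.max(),y.min(),y.max())
im=cv2.imread("pics/scene0.png")[210:370,230:480];cv2.imwrite("pics/crop1.png",cv2.resize(im,None,fx=3,fy=3,interpolation=2))
E
```

```text
bolts [407.9  19.3  14. ] [742.  -15.2  14. ] [434.5 244.2  14. ] yaw -0.10302814758141575 -0.11785029372051915
spare_cell scene [350.9, 402.5] 0.93 [707.2 314.7   0. ]
[372 318] [705.3 233.2  91. ] [626.  218.5   0. ]
[371 347] [789.8 251.6  91. ] [718.2 238.5   0. ]
[428 356] [776.9 378.   91. ] [704.2 376.5   0. ]
[432 326] [688.1 372.6  91. ] [607.3 370.6   0. ]
control_box scene [313.8, 433.8] 0.69 [564.7 368.4   0. ]
control_box side [211.1, 291.5] 0.81 [555.9 372.3   0. ]
[422 281] [489.  320.7  34. ] [453.9 318.3   0. ]
[414 320] [631.3 325.5  34. ] [600.8 323.2   0. ]
[432 325] [634.3 370.8  34. ] [604.  370.1   0. ]
[436 334] [659.8 384.6  34. ] [630.4 384.3   0. ]
[456 336] [651.8 431.7  34. ] [622.1 432.9   0. ]
[460 288] [485.6 420.9  34. ] [450.4 421.8   0. ]
[455 283] [470.7 405.9  34. ] [435.1 406.3   0. ]
[431 278] [470.5 341.8  34. ] [434.9 340.1   0. ]
handle rg 332 391 247 315
```

View pics/crop1.png

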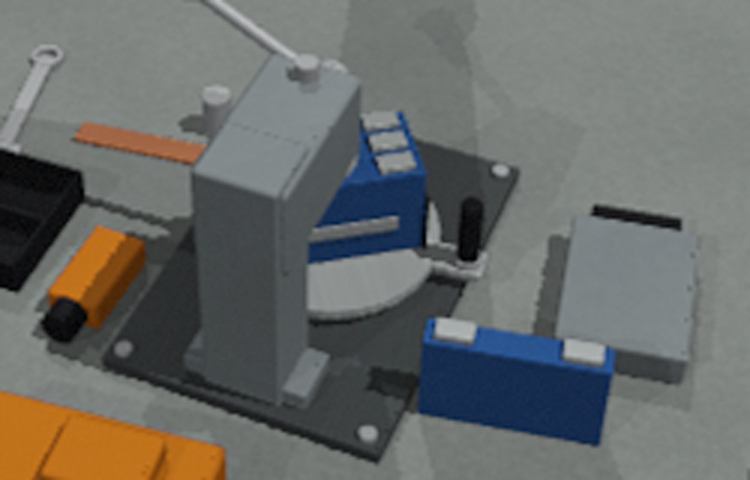

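The crop shows the post standing clear of the head at full-frame (386,277–297). The spare cell is more than 100 mm away from it and the control box about 90 mm. The bolts give a yaw of about -0.11, and the handle is at about (567,234,88), which is consistent with the text. Next I'll write a helper for row values and make the first move, over the handle.

```bash
cat >> h.py <<'E'
def rows(*wps):
    """wps: (x,y,z,closing angle deg[,tilt deg about closing axis]); prints shift/turn in jog units"""
    s=arm.state();p=s["ee_pos"];R0=R.from_quat(s["tcp_rot"])
    for w in wps:
        a=np.radians(w[3]);y=np.array([np.cos(a),np.sin(a),0]);z=np.array([0,0,-1.])
        if len(w)>4: z=R.from_rotvec(np.radians(w[4])*y).apply(z)
        Rt=R.from_matrix(np.c_[np.cross(y,z),y,z])
        print(w,np.round(np.r_[R0.inv().apply(np.array(w[:3])-p)/50,np.degrees((R0.inv()*Rt).as_rotvec())/6],2).tolist())
E
python3 -c "
from h import *
rows((330,-420,400,-45),(410,-100,400,-10),(440,120,390,10),(500,240,390,28),(567,234,250,28))"
```

```text
(330, -420, 400, -45) [3.68, -2.97, -3.21, 0.0, 0.0, -4.5]
(410, -100, 400, -10) [7.18, -8.57, -3.21, 0.0, 0.0, -10.34]
(440, 120, 390, 10) [9.11, -12.57, -3.01, 0.0, 0.0, -13.67]
(500, 240, 390, 28) [10.99, -14.48, -3.01, 0.0, 0.0, -16.67]
(567, 234, 250, 28) [12.23, -13.95, -0.21, 0.0, 0.0, -16.67]
```

```bash
python3 -m jog '{"motion":[[3.7,-3,-3.2,0,0,-4.5,95],[3.7,-3,-3.2,0,0,-4.5,95],[3.7,-3,-3.2,0,0,-4.5,95],[3.7,-3,-3.2,0,0,-4.5,95],[3.7,-3,-3.2,0,0,-4.5,95],[3.7,-3,-3.2,0,0,-4.5,95],[7.2,-8.6,-3.2,0,0,-10.3,95],[7.2,-8.6,-3.2,0,0,-10.3,95],[7.2,-8.6,-3.2,0,0,-10.3,95],[7.2,-8.6,-3.2,0,0,-10.3,95],[7.2,-8.6,-3.2,0,0,-10.3,95],[7.2,-8.6,-3.2,0,0,-10.3,95],[7.2,-8.6,-3.2,0,0,-10.3,95],[9.1,-12.6,-3,0,0,-13.7,95],[9.1,-12.6,-3,0,0,-13.7,95],[9.1,-12.6,-3,0,0,-13.7,95],[9.1,-12.6,-3,0,0,-13.7,95],[9.1,-12.6,-3,0,0,-13.7,95],[11,-14.5,-3,0,0,-16.7,95],[11,-14.5,-3,0,0,-16.7,95]]}'
python3 -c "
from h import *
rows((500,240,390,28),(560,232,250,28))"
```

```text
t: 3.35
ee_pos: [484.5, 212.3, 390.3]
tcp_rot: [0.517, 0.856, 0.001, 0.001]
force: [1.5, -0.2, 0.4]
opening: 0.998
grip_force: 0.0
(500, 240, 390, 28) [0.35, 0.53, 0.01, 0.02, 0.01, -0.05]
(560, 232, 250, 28) [-0.35, 1.52, 2.81, 0.02, 0.01, -0.05]
```

```bash
cat > m.py <<'E'
from h import *
import sys,pickle,os
np.set_printoptions(suppress=True,precision=1)
def look(qs,store="rays.pkl"):
    D=pickle.load(open(store,"rb")) if os.path.exists(store) else {}
    cal=viewer.calibration("wrist");im=viewer.snapshot("wrist")
    cv2.imwrite(f"pics/w{arm.state()['t']:.2f}.png",im[...,::-1])
    for q in qs:
        f=viewer.spot_point(q,"wrist")
        if f and f[0]["confidence"]>.4:
            D.setdefault(q,[]).append(ray("wrist",f[0]["position"],cal))
            print(q,np.round(f[0]["position"]),round(f[0]["confidence"],2))
        if len(D.get(q,[]))>1: print("  ->",*tri(D[q]))
    pickle.dump(D,open(store,"wb"))
E
python3 -c "
from m import *
look(['handle','table_axis','lever_pivot','lever_grip'])"
python3 -m jog '{"motion":[[-0.3,1.5,2.6,0,0,0,70],[-0.3,1.5,2.6,0,0,0,70],[-0.3,1.5,2.6,0,0,0,70],[-0.3,1.5,2.6,0,0,0,70],[-0.3,1.5,2.6,0,0,0,70],[-0.3,1.5,2.6,0,0,0,70]]}'
python3 -c "
from m import *
look(['handle','table_axis','lever_pivot'])"; ls pics
```

```text
handle [210. 396.] 0.75
table_axis [270. 345.] 0.68
t: 4.2
ee_pos: [558.4, 231.1, 262.9]
tcp_rot: [0.52, 0.854, 0.002, 0.001]
force: [0.7, 0.6, 0.4]
opening: 0.739
grip_force: 0.0
handle [222. 346.] 0.95
  -> [580.4 236.9  65.1] [1.1, 1.1]
both0.png
crop1.png
scene0.png
side0.png
w3.40.png
w4.25.png
wrist0.png
```

```bash
python3 -c "
from m import *
D=pickle.load(open('rays.pkl','rb'))
for r in D['handle']: print(r[0],atz(r,89),atz(r,104))
s=ray('scene',(279.1,385.8));print(atz(s,89),tri(D['handle']+[s]))
rows((566,234,96,28))
for c in ('scene',): print(atz(ray(c,(277,386.5)),104))
"
```

```text
[447.5 280.5 535.2] [572.9 240.   89. ] [568.7 241.3 104. ]
[521.5 299.5 407.8] [577.  240.5  89. ] [574.4 243.3 104. ]
[565.8 235.4  89. ] (array([573.4, 239.6,  95.7]), [2.5, 3.2, 3.1])
(566, 234, 96, 28) [-0.03, 0.14, 3.33, 0.04, 0.01, -0.11]
[573.1 237.8 104. ]
```

View pics/w4.25.png

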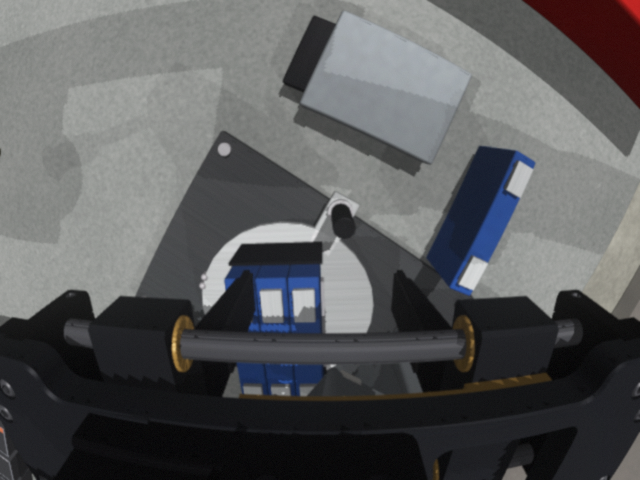

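The wrist view shows the post with its top at (345,229) and its base at (338,205). The fingers are clear of everything and the spare cell is well to the right.

```bash
python3 -c "
from m import *
import json
D=pickle.load(open('rays.pkl','rb'))
cal=viewer.calibration('wrist')
print(atz(ray('wrist',(229,344.5),cal),104),atz(ray('wrist',(205,339),cal),42), atz(ray('wrist',(149,224),cal),16))
rows((573,238,130,28),(573,238,96,28))
"
```

```text
[575.8 237.5 104. ] [570.3 244.2  42. ] [436.1 239.   16. ]
(573, 238, 130, 28) [-0.02, 0.31, 2.65, 0.04, 0.01, -0.11]
(573, 238, 96, 28) [-0.02, 0.3, 3.33, 0.04, 0.01, -0.11]
```

```bash
python3 -m jog '{"motion":[[0,0.3,1.7,0,0,-0.1,70],[0,0.3,1.7,0,0,-0.1,70],[0,0.3,2.4,0,0,-0.1,70],[0,0.3,2.8,0,0,-0.1,70],[0,0.3,3.1,0,0,-0.1,70],[0,0.3,3.3,0,0,-0.1,70],[0,0.3,3.3,0,0,-0.1,70],[0,0.3,3.3,0,0,-0.1,15],[0,0.3,3.3,0,0,-0.1,15],[0,0.3,3.3,0,0,-0.1,15],[0,0.3,3.3,0,0,-0.1,15],[0,0.3,3.3,0,0,-0.1,15],[0,0.3,3.3,0,0,-0.1,15],[0,0.3,3.3,0,0,-0.1,15]]}' 8
python3 -c "
from m import *
c=np.array([572,107])
p=arm.state()['ee_pos'][:2]-c;r=np.hypot(*p);a=np.degrees(np.arctan2(p[1],p[0]));print(r,a)
for b in list(np.arange(a+6,144,6))+[142,144,146]:
  q=c+r*np.array([np.cos(np.radians(b)),np.sin(np.radians(b))]);rows((*np.round(q,1),96,28))"
```

```text
t: 5.8
ee_pos: [571.4, 238.9, 94.9]
tcp_rot: [0.515, 0.857, 0.0, 0.0]
force: [-5.8, -0.7, 2.1]
opening: 0.21
grip_force: 8.4
131.88718103903344 90.27040458879297
(np.float64(557.6), np.float64(238.1), 96, 28) [0.12, -0.25, -0.02, 0.01, -0.0, -0.01]
(np.float64(544.0), np.float64(235.9), 96, 28) [0.2, -0.51, -0.02, 0.01, -0.0, -0.01]
(np.float64(530.7), np.float64(232.2), 96, 28) [0.26, -0.78, -0.02, 0.01, -0.0, -0.01]
(np.float64(517.8), np.float64(227.2), 96, 28) [0.3, -1.06, -0.02, 0.01, -0.0, -0.01]
(np.float64(505.5), np.float64(220.9), 96, 28) [0.3, -1.33, -0.02, 0.01, -0.0, -0.01]
(np.float64(494.0), np.float64(213.3), 96, 28) [0.27, -1.61, -0.02, 0.01, -0.0, -0.01]
(np.float64(483.3), np.float64(204.6), 96, 28) [0.22, -1.88, -0.02, 0.01, -0.0, -0.01]
(np.float64(473.6), np.float64(194.8), 96, 28) [0.14, -2.14, -0.02, 0.01, -0.0, -0.01]
(np.float64(468.1), np.float64(188.2), 96, 28) [0.07, -2.3, -0.02, 0.01, -0.0, -0.01]
(np.float64(465.3), np.float64(184.5), 96, 28) [0.03, -2.38, -0.02, 0.01, -0.0, -0.01]
(np.float64(462.7), np.float64(180.8), 96, 28) [-0.01, -2.46, -0.02, 0.01, -0.0, -0.01]
```

The plate bolts put the table axis at about (573.5,114), which makes the handle radius exactly 125, so I'll use that centre.

```bash
python3 -c "
from m import *
c=np.array([573.5,114])
p=arm.state()['ee_pos'][:2]-c;r=np.hypot(*p);a=np.degrees(np.arctan2(p[1],p[0]));print(r,a)
for b in [97,103,109,115,121,127,133,138,141,143.7]:
  q=c+r*np.array([np.cos(np.radians(b)),np.sin(np.radians(b))]);rows((*np.round(q,1),96,28))"
```

```text
124.90374633607696 90.97364804825452
(np.float64(558.3), np.float64(238.0), 96, 28) [0.11, -0.24, -0.02, 0.01, -0.0, -0.01]
(np.float64(545.4), np.float64(235.7), 96, 28) [0.19, -0.49, -0.02, 0.01, -0.0, -0.01]
(np.float64(532.8), np.float64(232.1), 96, 28) [0.24, -0.75, -0.02, 0.01, -0.0, -0.01]
(np.float64(520.7), np.float64(227.2), 96, 28) [0.27, -1.0, -0.02, 0.01, -0.0, -0.01]
(np.float64(509.2), np.float64(221.1), 96, 28) [0.27, -1.27, -0.02, 0.01, -0.0, -0.01]
(np.float64(498.3), np.float64(213.8), 96, 28) [0.24, -1.53, -0.02, 0.01, -0.0, -0.01]
(np.float64(488.3), np.float64(205.3), 96, 28) [0.19, -1.78, -0.02, 0.01, -0.0, -0.01]
(np.float64(480.7), np.float64(197.6), 96, 28) [0.12, -1.99, -0.02, 0.01, -0.0, -0.01]
(np.float64(476.4), np.float64(192.6), 96, 28) [0.07, -2.11, -0.02, 0.01, -0.0, -0.01]
(np.float64(472.8), np.float64(187.9), 96, 28) [0.02, -2.22, -0.02, 0.01, -0.0, -0.01]
```

```bash
python3 -m jog '{"motion":[[0.11,-0.24,0,0,0,0,15],[0.19,-0.49,0,0,0,0,15],[0.24,-0.75,0,0,0,0,15],[0.27,-1,0,0,0,0,15],[0.27,-1.27,0,0,0,0,15],[0.24,-1.53,0,0,0,0,15],[0.19,-1.78,0,0,0,0,15],[0.12,-1.99,0,0,0,0,15],[0.07,-2.11,0,0,0,0,15],[0.02,-2.22,0,0,0,0,15],[0.02,-2.22,0,0,0,0,15],[0.02,-2.22,0,0,0,0,15],[0.02,-2.22,0,0,0,0,15]]}' 8
python3 -c "
from m import *
s=arm.state();print(s['force'],s['ft_torque'])
p=s['ee_pos'][:2]-[573.5,114];print(np.hypot(*p),np.degrees(np.arctan2(p[1],p[0])))
im=viewer.snapshot('side');cv2.imwrite('pics/s2.png',cv2.resize(im[160:350,200:430,::-1],None,fx=3,fy=3,interpolation=2))"
```

```text
t: 7.1
ee_pos: [472.9, 187.2, 95.1]
tcp_rot: [0.515, 0.857, -0.0, 0.0]
force: [-0.2, 0.6, 5.6]
opening: 0.208
grip_force: 8.0
[-0.2  0.6  5.6] [ 0.1 -0.  -0.1]
124.39971607840074 143.94325697132845
```

View pics/s2.png

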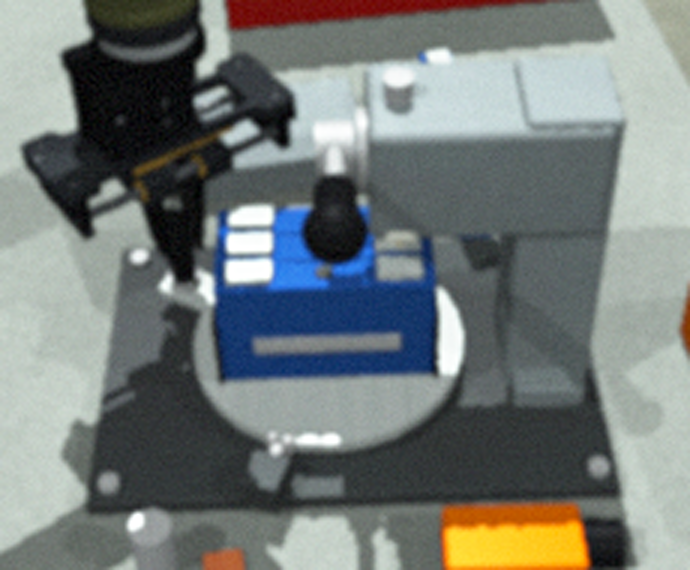

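The side view shows the block squared with the plate. Next I'll open the fingers so the detent can centre the table, rise, then check again.

```bash
python3 -m jog '{"motion":[[0,0,0,0,0,0,45],[0,0,0,0,0,0,45],[0,0,0,0,0,0,45],[0,0,0,0,0,0,45],[0,0,0,0,0,0,45],[0,0,0,0,0,0,45],[0,0,-1,0,0,0,45],[0,0,-2,0,0,0,45],[0,0,-3,0,0,0,45],[0,0,-4,0,0,0,45],[0,0,-5,0,0,0,45],[0,0,-6,0,0,0,45],[0,0,-6,0,0,0,45],[0,0,-6,0,0,0,45]]}' 8
python3 -c "
from m import *
look(['handle','table_axis'],'r2.pkl')
D=pickle.load(open('r2.pkl','rb'))
if 'handle' in D:
  p=atz(D['handle'][0],89)[:2]-[573.5,114];print(np.hypot(*p),np.degrees(np.arctan2(p[1],p[0])))
im=viewer.snapshot('side');cv2.imwrite('pics/s3.png',cv2.resize(im[160:350,200:430,::-1],None,fx=3,fy=3,interpolation=2))
viewer.snapshot('scene')
for q in ('lever_grip','lever_pivot'):
  print(q,*tri([ray(c,viewer.spot_point(q,c)[0]['position']) for c in('scene','side')]))
"
```

```text
t: 8.55
ee_pos: [473.1, 187.5, 396.5]
tcp_rot: [0.515, 0.857, 0.001, 0.001]
force: [0.1, -0.0, 0.1]
opening: 0.472
grip_force: 0.0
handle [194. 321.] 0.62
126.91532759586482 143.9705634093509
lever_grip [562.3 -32.2 289.2] [3.1, 3.1]
lever_pivot [584.8 111.4 205.2] [1.1, 1.1]
```

View pics/s3.png

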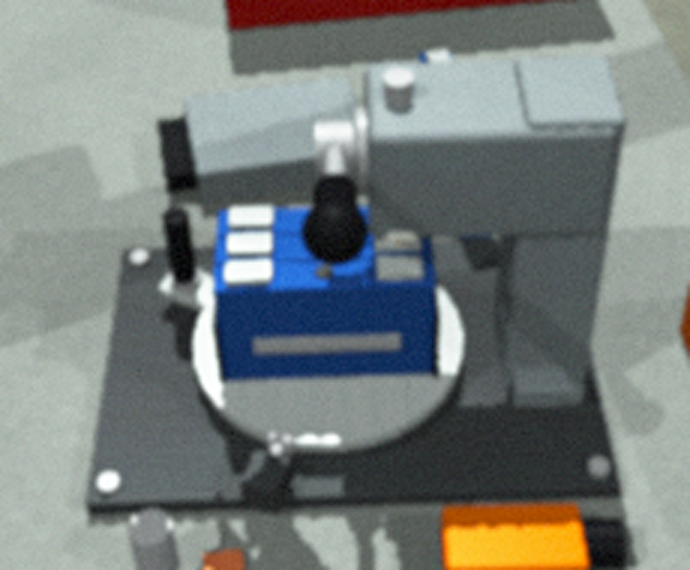

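The table is in the detent: block square, post at crop (178,245), handle angle 143.97° against an expected 143.7°. Next is the lever.

```bash
python3 -c "
from m import *
rows((563,-34,400,-6.3))"
```

```text
(563, -34, 400, -6.3) [-4.76, -0.48, -0.13, -0.01, 0.0, 5.71]
```

```bash
python3 -m jog '{"motion":[[-4.8,-0.5,-0.1,0,0,5.7,70],[-4.8,-0.5,-0.1,0,0,5.7,70],[-4.8,-0.5,-0.1,0,0,5.7,70],[-4.8,-0.5,-0.1,0,0,5.7,70],[-4.8,-0.5,-0.1,0,0,5.7,70],[-4.8,-0.5,-0.1,0,0,5.7,70],[-4.8,-0.5,-0.1,0,0,5.7,70],[-4.8,-0.5,-0.1,0,0,5.7,70]]}'
python3 -c "
from m import *
look(['lever_grip','lever_pivot','handle'],'r3.pkl')
D=pickle.load(open('r3.pkl','rb'))
if 'lever_grip' in D: print(atz(D['lever_grip'][0],290))
if 'lever_pivot' in D: print(atz(D['lever_pivot'][0],210))
rows((563,-34,330,-6.3),(563,-34,297,-6.3))
os.system('cp pics/w*$(date +%s)x pics/ 2>/dev/null; ls -t pics|head -1')
im=cv2.imread('pics/'+sorted(os.listdir('pics'),key=lambda f:os.path.getmtime('pics/'+f))[-1]);cv2.imwrite('pics/lev.png',im)
"
```

```text
t: 9.8
ee_pos: [562.9, -35.5, 399.6]
tcp_rot: [0.744, 0.668, 0.0, -0.0]
force: [-0.5, -0.5, -0.6]
opening: 0.741
grip_force: 0.0
w9.85.png
lever_grip [244. 328.] 0.59
lever_pivot [ 56. 328.] 0.88
[565.6 -36.7 290. ]
[582.2 110.8 210. ]
(563, -34, 330, -6.3) [0.02, -0.0, 1.4, 0.0, -0.0, 0.03]
(563, -34, 297, -6.3) [0.02, -0.0, 2.06, 0.0, -0.0, 0.03]
```

View pics/lev.png

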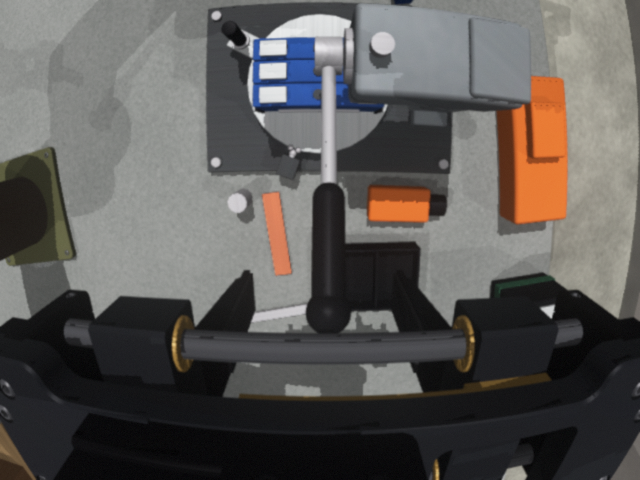

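The wrist view shows the sleeve at (328,185–300), centred between the fingers. The table is square to the plate and the post is at (234,35). Next I'll descend and grip the sleeve.

```bash
python3 -m jog '{"motion":[[0,0,0.6,0,0,0,70],[0,0,1.2,0,0,0,70],[0,0,1.7,0,0,0,70],[0,0,2,0,0,0,70],[0,0,2.05,0,0,0,70],[0,0,2.05,0,0,0,70],[0,0,2.05,0,0,0,18],[0,0,2.05,0,0,0,18],[0,0,2.05,0,0,0,18],[0,0,2.05,0,0,0,18],[0,0,2.05,0,0,0,18],[0,0,2.05,0,0,0,18],[0,0,2.05,0,0,0,18],[0,0,2.05,0,0,0,18]]}' 25
python3 -c "
from m import *
p=arm.state()['ee_pos'];u=np.array([-.11,-.994])
for th in (.1,.2,.3,.4,.5):
  q=p[:2]+u*170*(np.cos(.5-th)-np.cos(.5));rows((*np.round(q,1),round(216+170*np.sin(.5-th),1),-6.3))"
```

```text
t: 11.4
ee_pos: [566.4, -36.7, 297.3]
tcp_rot: [0.745, 0.668, 0.003, 0.004]
force: [14.1, -1.3, -5.5]
opening: 0.248
grip_force: 25.0
(np.float64(565.6), np.float64(-44.0), np.float64(282.2), -6.3) [-0.15, -0.0, 0.3, 0.09, -0.0, 0.01]
(np.float64(564.9), np.float64(-49.8), np.float64(266.2), -6.3) [-0.26, -0.01, 0.62, 0.09, -0.0, 0.01]
(np.float64(564.5), np.float64(-54.0), np.float64(249.8), -6.3) [-0.35, -0.01, 0.95, 0.09, -0.0, 0.01]
(np.float64(564.2), np.float64(-56.5), np.float64(233.0), -6.3) [-0.4, -0.01, 1.29, 0.09, -0.0, 0.01]
(np.float64(564.1), np.float64(-57.4), np.float64(216.0), -6.3) [-0.42, -0.02, 1.63, 0.09, -0.0, 0.01]
```

The sleeve is gripped (24 mm opening). The arm is about 3.5 mm off centre sideways, so I'll relieve that while moving down along the arc.

```bash
python3 -m jog '{"motion":[[0,0.07,0,0,0,0,18],[-0.08,0.07,0.15,0,0,0,18],[-0.15,0.07,0.3,0,0,0,18],[-0.21,0.07,0.46,0,0,0,18],[-0.26,0.07,0.62,0,0,0,18],[-0.31,0.07,0.78,0,0,0,18],[-0.35,0.07,0.95,0,0,0,18],[-0.38,0.07,1.12,0,0,0,18],[-0.4,0.07,1.29,0,0,0,18],[-0.4,0.07,1.29,0,0,0,18],[-0.4,0.07,1.29,0,0,0,18]]}' 30
python3 -c "
from m import *
viewer.snapshot('side')
for q in ('lever_grip',):
  print([(f['confidence'],f['position']) for f in viewer.spot_point(q,'side')])
im=viewer.snapshot('side');cv2.imwrite('pics/s4.png',cv2.resize(im[120:350,200:430,::-1],None,fx=2.5,fy=2.5,interpolation=2))"
```

```text
t: 12.5
ee_pos: [564.2, -57.6, 235.0]
tcp_rot: [0.745, 0.667, -0.001, 0.001]
force: [-6.8, -2.0, 8.9]
opening: 0.244
grip_force: 30.0
[(0.82, [265.9, 310.6])]
```

View pics/s4.png

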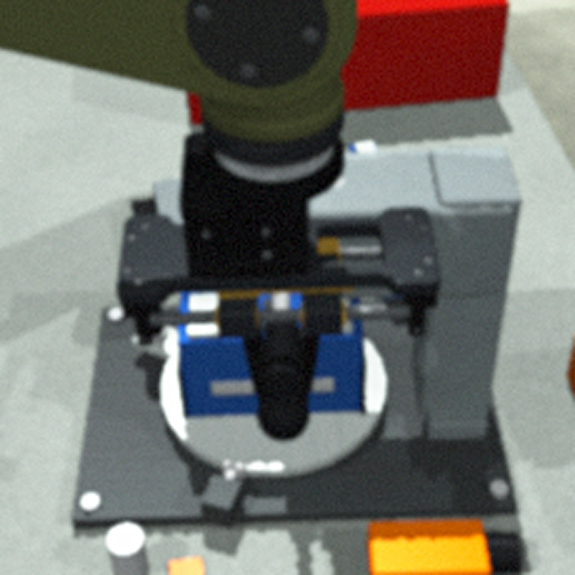

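The side view shows the lever between the fingers, end ball at about side pixel (313,286), and the table still square. I'll get the lever angle from the ball's position.

```bash
cat > ball.py <<'E'
from m import *
def proj(c,p):
    k=viewer.calibration(c);T=np.linalg.inv(np.array(k["cam_to_world"]));q=T[:3,:3]@p+T[:3,3];K=np.array(k["intrinsics"])
    return np.array([K[0,2]+K[0,0]*q[0]/-q[2],K[1,2]+K[1,1]*q[1]/q[2]])
u=np.array([-.11,-.994,0]);P=np.array([583,112,210.])
for th in (0,.3,.4,.5,.6):
    e=.5-th;d=np.cos(e)*u+np.array([0,0,np.sin(e)])
    print(th,*[(c,L,proj(c,P+L*d)) for c in("side","scene") for L in(218,)])
E
python3 ball.py; python3 - <<'E'
from h import *
im=viewer.snapshot("scene");a=cv2.imread("pics/scene0.png")
# dark-ball extents in side: before and now
for n,g in(("rest",cv2.imread("pics/side0.png")),("now",viewer.snapshot("side")[...,::-1])):
    d=g.max(2)<45; d[:, :300]=0; d[:,325:]=0; d[:220]=0; d[310:]=0
    for r in range(220,310,3):
        c=np.where(d[r])[0]
        if len(c): print(n,r,c.min(),c.max(),end="; ")
    print()
cv2.imwrite("pics/sc5.png",cv2.resize(im[170:320,220:420,::-1],None,fx=4,fy=4,interpolation=2))
E
```

```text
0 ('side', 218, array([312.7, 236.5])) ('scene', 218, array([265.2, 184.8]))
0.3 ('side', 218, array([314.1, 277.2])) ('scene', 218, array([259.3, 202.9]))
0.4 ('side', 218, array([314.5, 288.4])) ('scene', 218, array([258.8, 209.5]))
0.5 ('side', 218, array([314.8, 298.2])) ('scene', 218, array([259.2, 216.1]))
0.6 ('side', 218, array([315.2, 306.5])) ('scene', 218, array([260.3, 222.9]))
rest 220 308 316; rest 223 306 317; rest 226 305 317; rest 229 305 318; rest 232 303 320; rest 235 302 321; rest 238 302 321; rest 241 303 320; rest 244 304 317; rest 277 324 324; rest 280 318 324; rest 283 314 324; rest 286 313 324; rest 289 313 324; rest 292 313 324; rest 295 313 324; rest 298 314 321; rest 301 314 316; 
now 220 300 324; now 223 300 324; now 226 300 324; now 229 300 324; now 232 300 324; now 235 300 307; now 238 322 324; now 241 300 324; now 244 300 324; now 247 300 324; now 250 300 324; now 253 300 324; now 256 300 324; now 259 300 324; now 262 300 324; now 265 300 324; now 268 300 324; now 271 301 324; now 274 302 323; now 277 303 322; now 280 304 322; now 283 304 322; now 286 304 322; now 289 305 321; now 292 307 319;
```

View pics/sc5.png

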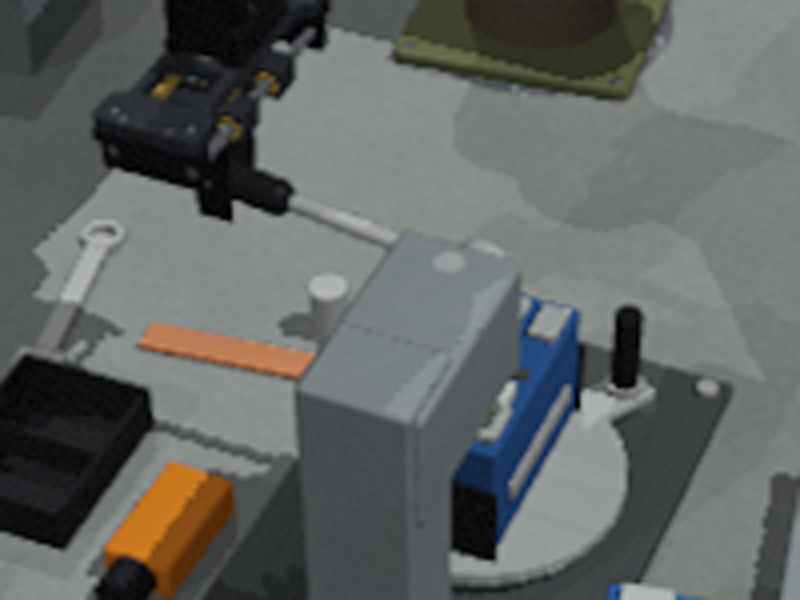

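The scene view shows the sleeve held at crop (255,190), the bar still slightly above level and the table square. The ball gives about 0.37 and the TCP height about 0.39, so I need roughly 20 mm more.

```bash
python3 -m jog '{"motion":[[-0.01,0,0.1,0,0,0,18],[-0.02,0,0.2,0,0,0,18],[-0.02,0,0.3,0,0,0,18],[-0.02,0,0.4,0,0,0,18],[-0.02,0,0.4,0,0,0,18],[-0.02,0,0.4,0,0,0,18],[-0.02,0,0.4,0,0,0,18],[-0.02,0,0.4,0,0,0,18]]}' 30
python3 - <<'E'
from h import *
g=viewer.snapshot("side")[...,::-1]
d=g.max(2)<45
for r in range(284,312): 
    c=np.where(d[r,295:330])[0]+295
    if len(c): print(r,c.min(),c.max(),end="; ")
s=arm.state();print(s["force"],s["ee_pos"])
cv2.imwrite("pics/s6.png",cv2.resize(np.vstack([g[170:340,200:430],viewer.snapshot("scene")[170:320,220:450,::-1]]),None,fx=1.8,fy=1.8,interpolation=2))
E
```

```text
t: 13.55
ee_pos: [564.1, -58.8, 215.5]
tcp_rot: [0.745, 0.667, -0.001, 0.001]
force: [-7.7, -3.5, 10.9]
opening: 0.244
grip_force: 30.0
284 303 323; 285 304 322; 286 305 322; 287 305 322; 288 305 320; 289 306 319; 290 306 319; 291 306 320; 292 306 321; 293 306 321; 294 305 322; 295 305 322; 296 305 322; 297 305 322; 298 305 322; 299 305 322; 300 305 321; 301 306 321; 302 306 320; 303 307 319; 304 308 319; 305 311 317; 306 313 315; 310 324 324; [-7.28785659 -3.35221325  9.83957853] [564.13163276 -58.75843752 215.4552276 ]
```

View pics/s6.png

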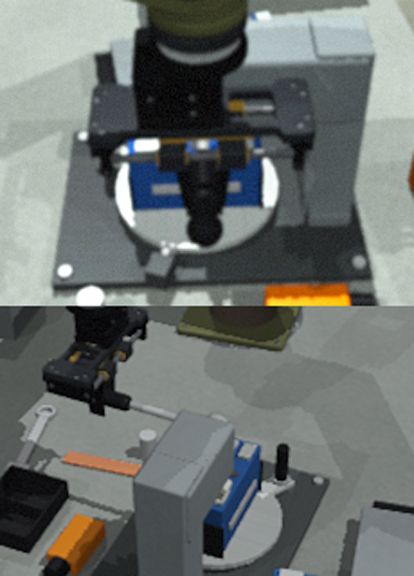

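The ball is at row 297 against 298 for level, the TCP height gives 0.50, and the push is about 10 N, so the lever is level. I'll hold it there and hand in.

```bash
python3 -m jog '{"motion":[[0,0,0.01,0,0,0,18],[0,0,0.01,0,0,0,18],[0,0,0.01,0,0,0,18],[0,0,0.01,0,0,0,18],[0,0,0.01,0,0,0,18],[0,0,0.01,0,0,0,18],[0,0,0.01,0,0,0,18],[0,0,0.01,0,0,0,18]]}' 30
python3 -c "
from bench import arm
print(arm.job_done())"
```

```text
t: 14.45
ee_pos: [564.1, -58.8, 215.0]
tcp_rot: [0.745, 0.667, -0.001, 0.001]
force: [-7.3, -3.6, 10.9]
opening: 0.245
grip_force: 30.0
the job is handed in; nothing more can be done
None
```

I turned the table into its detent, then pushed the lever down to about level (0.49–0.50 rad by my measurements) and handed in at 14.45 s with the gripper still holding it; no verdict came back.

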